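# Rack the asphalt beams heavy end down and start the soak

### The arm

A 6-joint arm with a two-finger parallel gripper is mounted at the origin on the work surface. World frame = base frame: x ahead of the robot, y to its left, z up, the work surface at z = 0. Lengths are in mm, angles in degrees, forces in N, time in s.
With the tool pointing down it reaches from about 325 to 925 mm from the base axis. Payload 3.1 kg.
Tool frame: the origin (TCP) lies at the very end of the fingers, on their centre line; the grasp point (between the pads) lies grasp_offset behind it (grasp_offset is the distance from the TCP to the grasp point, in mm); z points along the fingers, x is the direction in which the jaws open and shut, and the axes are right-handed (so a half turn about z gives the same grasp; the last joint's range is limited). The gripper opens to 85 mm and grips with 20 to 120 N. Pads are 22 mm wide; open, the fingers measure 114 mm over their backs; the gripper's body (76 mm by 85 mm) begins 54 mm behind the grasp point. The pads swing forward as they close: fully open they stand 13 mm farther back than shut.
Start: joints at [56.941, 12.427, 92.441, -0, 75.132, -6.429], TCP at [280.137, 558.715, 231.3] pointing down, gripper open.
Joint ranges: [-157.48, 157.48], [-44.54, 120.13], [17.64, 146.25], [-64.5, 244.5], [7.68, 150.69], [-147.95, 147.95]. Speed limits (degrees/s): [159.86, 159.86, 180, 180, 180, 180].

### API

Orientations are given as [roll, pitch, yaw] about the fixed x, y, z axes, in that order (R = Rz(yaw) Ry(pitch) Rx(roll)).
In Python, from station import * gives the robot as it stands. Calls block until the motion is done:
- goto(position, orientation): joint-space move of the TCP to a pose.
- move_l(position, attitude=None, speed=150): straight line of the TCP; attitude=None keeps the orientation; speed is the mean speed in mm/s.
- move_j(angles): joint-space move.
- grip(opening, squeeze=None): finger opening in mm; squeeze is the grip in N (None keeps the last); returns when the fingers have stopped.
- wait(seconds).
- solve_ik(position, orientation): joint angles nearest the present ones, or None.
- get_obs(): the state.
- get_image(name): name is "side" or "top"; returns the picture (384x512x3 uint8, red, green, blue); there is no depth.
- get_calibration(name): a dict with "fx", "fy", "cx", "cy" (pixels), "R" (3x3) and "t" (3): a world point X has camera coordinates R X + t. Camera axes: x right, y down, z forward; pixel columns grow to the right and rows downward; lengths in mm; the calibration is good to about 2 mm. A picture is of the moment at which its call begins. get_calibration takes no time and is no camera call.
A pose or a line that the arm cannot do raises Unreachable and nothing moves.
- sign_off(): hands the job in, once; it reports no verdict.
Trained networks look in the newest picture that a camera, given by its name, has taken for a name from the list of things; names that differ only in an ending like _2 or _b are one class to them, and where a whole thing is asked for, a point or a joint stands for the part that bears it (a point fixed in the world has none). Each returns a list of dicts, best first, with "score" (0 to 1); they miss things now and then, are a little off and sometimes report something else, mostly with a low value. They report only what shows in the picture. A call takes as long as a camera call. They do not tell look-alikes from the thing itself.
- spot_in(name, camera): "extent" ([centre column, centre row, width, height] in pixels, round what is visible of it).
- regions_of(name, camera): "region" (384x512 bool, what is visible of it) and "extent" ([centre column, centre row, width, height] in pixels, round what is visible of it).
The state is a dict: "t": time; "joint_pos": joint angles; "qvel": joint speeds; "effort": joint torques, N m; "tcp_pos": TCP position; "ee_rot": TCP orientation; "wrist_force": force on the tool from outside, world axes, zero at the start; "moment": the same for the moment, N m; "grip_width": finger opening in mm.
Only numpy, scipy, OpenCV 4.12 (cv2) and the standard library are available. Lean on these libraries where they do the work, as an engineer would, in place of code of your own. Each camera call takes 0.05 s, during which the arm holds its last target.

### The job

Load every asphalt beam on the table into its own slot of the sloping rack with its heavy end at the bottom of the slope and that end up against (within about 10 mm of) the yellow foot stop: lift each by its orange bail to feel which end hangs low, since both ends look alike. Only when all beams are loaded, turn the dial so its pointer faces the red clip, and then press the green start button fully down; leave the core samples and the brush where they are.

Things in the scene. Friction and masses are not known exactly. Their poses are not given: they have to be found in the camera images.
- beam_a: Asphalt test beam, dark speckled bar 150 x 45 x 45 mm, 0.4 to 0.7 kg, may be absent. One end is heavy; both look alike, and which it is differs from beam to beam. Origin: centre of underside; x along its length, z up. Its orange bail swivels (slight friction) on a cross pin 38 mm above the underside at mid-length, 27 degrees either way: lifted by it, the beam tips heavy end low, to that limit
- grip_a (a point): Middle of the grip bar of that beam's bail (12 mm along the beam x 55 across x 24 high), 57 mm from the pin; 95 mm above the table when the beam lies flat. x across the 12 mm, y along the bar and pin, z up from the pin. Take it from above, fingers closing along the beam's length, between the bail's 4 mm arms. Beam top is 50 mm below
- beam_b: Asphalt test beam, dark speckled bar 150 x 45 x 45 mm, 0.4 to 0.7 kg, may be absent. One end is heavy; both look alike, and which it is differs from beam to beam. Origin: centre of underside; x along its length, z up. Its orange bail swivels (slight friction) on a cross pin 38 mm above the underside at mid-length, 27 degrees either way: lifted by it, the beam tips heavy end low, to that limit
- grip_b (a point): Middle of the grip bar of that beam's bail (12 mm along the beam x 55 across x 24 high), 57 mm from the pin; 95 mm above the table when the beam lies flat. x across the 12 mm, y along the bar and pin, z up from the pin. Take it from above, fingers closing along the beam's length, between the bail's 4 mm arms. Beam top is 50 mm below
- beam_c: Asphalt test beam, dark speckled bar 150 x 45 x 45 mm, 0.4 to 0.7 kg, may be absent. One end is heavy; both look alike, and which it is differs from beam to beam. Origin: centre of underside; x along its length, z up. Its orange bail swivels (slight friction) on a cross pin 38 mm above the underside at mid-length, 27 degrees either way: lifted by it, the beam tips heavy end low, to that limit
- grip_c (a point): Middle of the grip bar of that beam's bail (12 mm along the beam x 55 across x 24 high), 57 mm from the pin; 95 mm above the table when the beam lies flat. x across the 12 mm, y along the bar and pin, z up from the pin. Take it from above, fingers closing along the beam's length, between the bail's 4 mm arms. Beam top is 50 mm below
- beam_d: Asphalt test beam, dark speckled bar 150 x 45 x 45 mm, 0.4 to 0.7 kg, may be absent. One end is heavy; both look alike, and which it is differs from beam to beam. Origin: centre of underside; x along its length, z up. Its orange bail swivels (slight friction) on a cross pin 38 mm above the underside at mid-length, 27 degrees either way: lifted by it, the beam tips heavy end low, to that limit
- grip_d (a point): Middle of the grip bar of that beam's bail (12 mm along the beam x 55 across x 24 high), 57 mm from the pin; 95 mm above the table when the beam lies flat. x across the 12 mm, y along the bar and pin, z up from the pin. Take it from above, fingers closing along the beam's length, between the bail's 4 mm arms. Beam top is 50 mm below
- slot_0 (a point): Outer slot of the fixed sloping aluminium rack: underside centre of a beam seated with its low end touching the yellow foot stop. Axes: x up the slope (25 degrees; the low end with the stop faces the table's middle, to the robot's right), y across from slot 0 to slot 2, z square off the deck. Deck 190 x 234 mm, about 15 to 95 mm above the table
- slot_1 (a point): Middle slot, as slot 0. Slots are 56 mm wide and 76 mm apart, between grey ribs 12 mm high; the yellow stop rises 22 mm off the deck. Friction holds a beam wherever it is put on the slope, so it does not slide down to the stop by itself
- slot_2 (a point): Other outer slot, as slot 0. Any beam may go in any slot, one beam to a slot
- dial (a joint): Soak-time dial on top of the white control box: a black disc of 60 mm with a grip bar 50 x 14 x 30 mm standing on it along the white pointer line. Value = clockwise turn from above, rad, 0 to 5.5 between stops; stays where it is left (friction 0.03 N m)
- dial_grip (a point): On the dial's axis, 7 mm below the top of the grip bar and 23 mm above the disc: the height to grip. Axes turn with the dial: x along the bar, away from the pointer; y across its 14 mm width; z up
- dial_pointer (a point): The dial's pointer direction: a point 40 mm from the axis in line with the white pointer line (10 mm beyond the disc's edge); turns with the dial
- clip_mark (a point): The red set-point clip on the rim of the dial's white plate, 40 mm from the axis: the marked index. It does not move during the job and can be reached by the pointer clockwise from its start
- start (a joint): Travel of the green start button, 0 up to 0.006 m fully down; spring return, 5 N
- start_top (a point): Centre of the top of the green start button (28 mm across), on the white control box 100 mm from the dial; it is pressed straight down
- core_tall: Bystander: dark core 60 mm across, 120 mm high. Origin: underside centre
- core_mid: Bystander: silvery core 64 mm across, 80 mm high. Origin: underside centre
- core_short: Bystander: dark core 72 mm across, 50 mm high. Origin: underside centre
- core_puck: Bystander: silvery core slice 66 mm across, 22 mm high. Origin: underside centre
- brush: Bystander: brush with wooden handle lying on the table. Origin: underside centre of the thing as it lies
Things that resemble listed ones, but are neither listed nor needed, are in the scene too. Leave any purple look-alike of the beam_d alone.

How it is judged:
By the outcome, as a careful person would: the job done as asked, in the order asked, and still so for the second after the job is handed in, with the robot touching nothing.
Of beam_a, beam_b, beam_c, beam_d only 2 to 3 are there at a start; the rules pass over those that are not, and their reading is None.
At some moment in a run one of beam_a, beam_b, beam_c, beam_d may be knocked a few centimetres aside while the robot is not near it.
It also fails if it takes over 210 s, if anything falls off the work surface, if the arm or the gripper's body presses on something with over 40 N, if the wrist force passes 120 N, or if a joint passes its speed limit or range.

## Working session

There is one attempt and no reset: what is moved stays moved. The work goes in short steps, each a Python script; the robot and the scene stay as the last script left them, time stands still between calls to the robot, and variables do not carry over. Pictures are saved under pics/ and viewed, and the job is handed in when it is done.

```bash
ls; mkdir -p pics
python3 - <<'E'
from station import *
import cv2,numpy as np
for n in("side","top"):
    im=get_image(n); cv2.imwrite(f"pics/{n}0.png",cv2.resize(im[:,:,::-1],(800,600),interpolation=cv2.INTER_CUBIC))
    c=get_calibration(n); print(n,c, -np.array(c["R"]).T@np.array(c["t"]))
print(get_obs())
E
```

```text
pics
side {'fx': 353.3549535040338, 'fy': 353.3549535040338, 'cx': 255.55868525365986, 'cy': 196.56036216442945, 'R': array([[ 0.82096499, -0.57056503,  0.02172615],
       [-0.34337489, -0.52375528, -0.77959868],
       [ 0.45619093,  0.63256301, -0.62590245]]), 't': array([-398.18566603,  253.94792844, 1214.16422073])} [-139.79486979 -862.21961827  966.5768744 ]
top {'fx': 385.25832168730744, 'fy': 385.25832168730744, 'cx': 253.60040529098097, 'cy': 191.13117851157145, 'R': array([[-0.01379421, -0.99985704, -0.00977804],
       [-0.99055263,  0.01499889, -0.13631035],
       [ 0.13643753,  0.00780537, -0.99061793]]), 't': array([  40.85358026,  513.06718219, 1151.75936493])} [ 351.64039145   24.16239538 1211.28931181]
{'t': 0.1, 'joint_pos': array([ 5.69393992e+01,  1.24732225e+01,  9.25215494e+01, -1.23487573e-03,
        7.51346844e+01, -6.42844013e+00]), 'qvel': array([-8.93673194e-02, -8.88420477e-02, -7.01294705e-02,  4.03678442e-02,
        4.82510982e-02,  5.16151480e-05]), 'effort': array([-7.25178415e-04, -3.98070216e+01, -3.04970205e+01, -1.34659217e-04,
        4.23975260e-03,  1.77171455e-05]), 'tcp_pos': array([279.72855906, 558.05336533, 230.06971654]), 'ee_rot': array([-1.79986691e+02,  1.28775967e-01,  6.33681725e+01]), 'wrist_force': array([-0.07778104, -0.2316405 , -0.26884342]), 'moment': array([-0.01478495, -0.05485994,  0.03974052]), 'grip_width': 85.30729188901346}
```

View pics/side0.png

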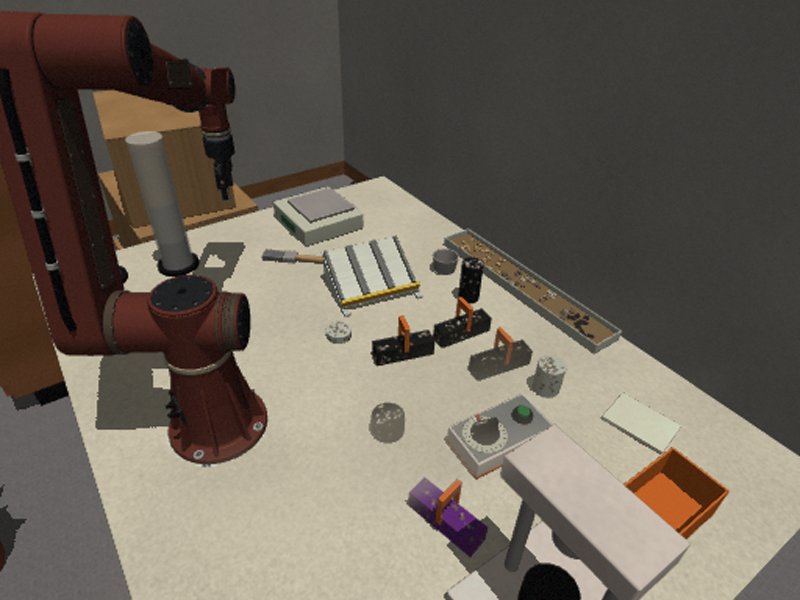

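View pics/top0.png

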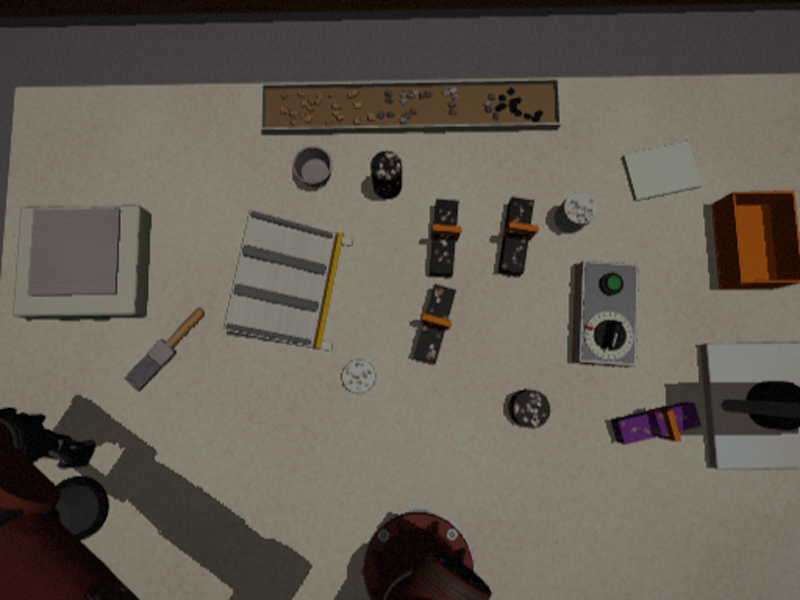

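```bash
cat > h.py <<'E'
from station import *
import cv2,numpy as np
from scipy.optimize import least_squares
def cal(n):
    c=get_calibration(n); return np.array([[c["fx"],0,c["cx"]],[0,c["fy"],c["cy"]],[0,0,1]]),np.array(c["R"]),np.array(c["t"])
def ray(n,u,v):
    K,R,t=cal(n); return -R.T@t, R.T@np.linalg.solve(K,[u,v,1.])
def p2w(n,u,v,z):
    o,d=ray(n,u,v); return o+d*(z-o[2])/d[2]
def w2p(n,X):
    K,R,t=cal(n); c=(np.atleast_2d(X)@R.T+t)@K.T; return c[:,:2]/c[:,2:]
def tri(pu,ps):
    o1,d1=ray("top",*pu);o2,d2=ray("side",*ps)
    s=np.linalg.lstsq(np.stack([d1,-d2],1),o2-o1,rcond=None)[0]
    a,b=o1+d1*s[0],o2+d2*s[1]; return (a+b)/2,np.linalg.norm(a-b)
def crop(n,im,box,s,name):
    x0,y0,x1,y1=box; c=cv2.resize(im[y0:y1,x0:x1,::-1],None,fx=s,fy=s,interpolation=cv2.INTER_CUBIC)
    cv2.imwrite(name,c)
def Rrpy(o):
    from scipy.spatial.transform import Rotation
    return Rotation.from_euler('xyz',o,degrees=True).as_matrix()
E
python3 - <<'E'
from h import *
ims={}
for n in("side","top"):
    ims[n]=get_image(n); np.save(f"{n}0.npy",ims[n])
    for nm in("beam_a","dial","start_top","slot_0","core_tall","core_puck"):
        try:
            r=regions_of(nm,n)
            print(n,nm,[(round(q["score"],2),np.round(q["extent"],1).tolist()) for q in r])
        except Exception as e: print(nm,e)
crop("top",ims["top"],(140,110,360,240),3.6,"pics/topc.png")
crop("top",ims["top"],(340,150,440,240),7,"pics/topd.png")
crop("side",ims["side"],(190,140,350,310),3.5,"pics/sidec.png")
E
```

```text
side beam_a [(0.85, [256.7, 215.9, 40.8, 31.2]), (0.77, [320.9, 226.6, 37.2, 34.9]), (0.73, [287.6, 332.1, 48.9, 48.4]), (0.71, [295.3, 207.0, 35.8, 35.0])]
side dial [(0.68, [309.2, 273.8, 18.9, 16.2])]
side start_top [(0.38, [333.9, 265.8, 8.9, 5.4]), (0.32, [351.7, 240.6, 16.6, 27.7])]
side slot_0 [(0.84, [236.2, 175.4, 63.9, 46.7])]
side core_tall [(0.85, [301.9, 179.9, 15.6, 30.7]), (0.39, [215.4, 211.8, 17.9, 13.1])]
side core_puck [(0.54, [214.4, 213.2, 14.9, 14.7])]
top beam_a [(0.94, [419.9, 275.7, 57.2, 28.4]), (0.85, [330.5, 152.9, 26.3, 52.3]), (0.83, [277.2, 207.6, 26.6, 46.9]), (0.66, [285.7, 150.0, 20.2, 53.4])]
top dial [(0.9, [389.0, 215.8, 21.4, 22.3])]
top start_top []
top slot_0 [(0.8, [181.8, 177.8, 77.8, 83.0])]
top core_tall [(0.74, [247.4, 111.3, 21.6, 30.1])]
top core_puck [(0.74, [229.8, 241.7, 23.1, 18.7]), (0.21, [284.5, 151.6, 21.3, 10.7])]
```

View pics/topc.png

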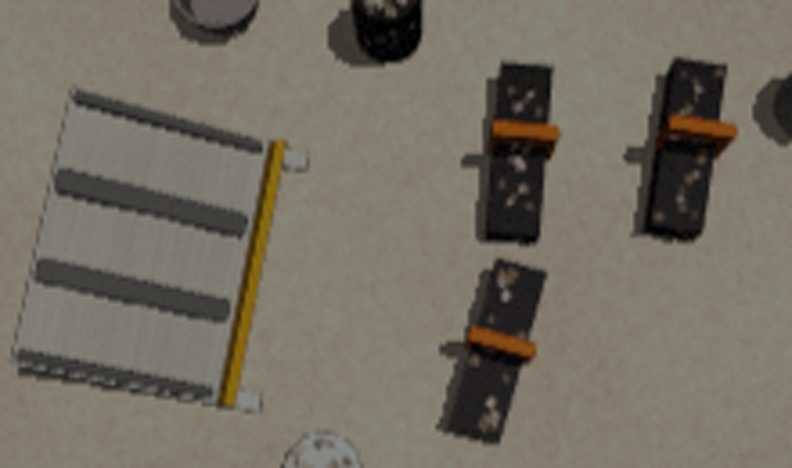

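View pics/topd.png

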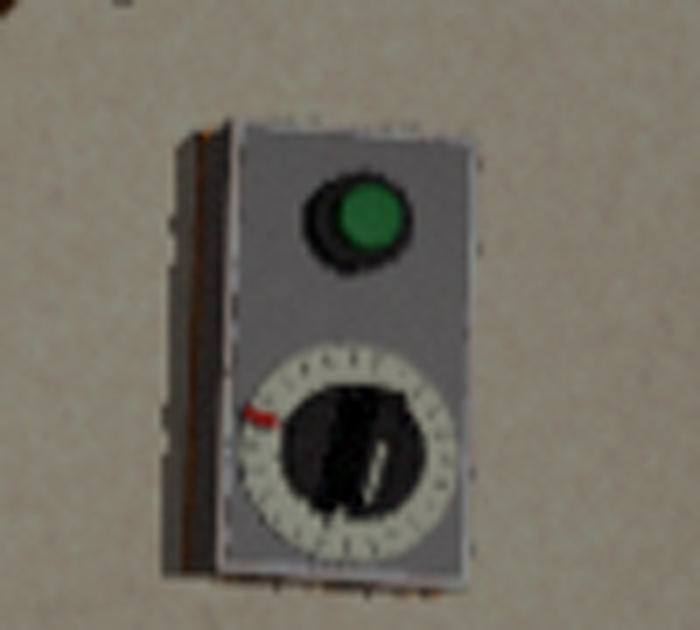

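View pics/sidec.png

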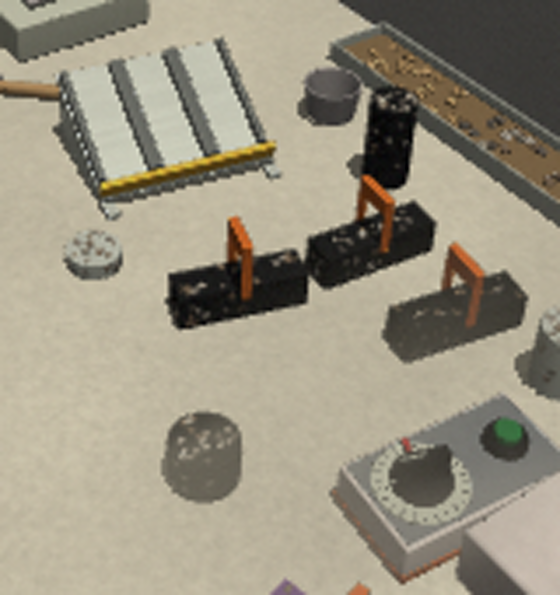

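```bash
cat >> h.py <<'E'
def beam_polys(x,y,yaw):
    c,s=np.cos(yaw),np.sin(yaw)
    def box(lx,ly,z0,z1):
        P=np.array([[a*lx/2,b*ly/2,z] for a in(-1,1) for b in(-1,1) for z in(z0,z1)])
        return np.c_[x+c*P[:,0]-s*P[:,1],y+s*P[:,0]+c*P[:,1],P[:,2]]
    return [box(150,45,0,45),box(12,55,83,107)]
def render(n,x,y,yaw,S=4):
    m=np.zeros((384*S,512*S),np.uint8)
    for B in beam_polys(x,y,yaw):
        p=(w2p(n,B)+.5)*S-.5
        cv2.fillConvexPoly(m,cv2.convexHull(p.astype(np.float32)).round().astype(np.int32),255)
    return cv2.resize(m,(512,384),interpolation=cv2.INTER_AREA)/255.
def fit_beam(masks,x,y,yaw):
    from scipy.optimize import minimize
    def f(p):
        e=0
        for n,m in masks.items():
            r=render(n,p[0],p[1],np.radians(p[2])); e+=1-np.minimum(r,m).sum()/np.maximum(r,m).sum()
        return e
    best=minimize(f,[x,y,yaw],method="Nelder-Mead",options=dict(initial_simplex=[[x,y,yaw],[x+15,y,yaw],[x,y+15,yaw],[x,y,yaw+12]],xatol=.1,fatol=1e-4))
    return best.x,best.fun
def find_beams():
    get_image("top"); rt=regions_of("beam_a","top"); get_image("side"); rs=regions_of("beam_a","side")
    out=[]
    for q in rt:
        e=q["extent"]; p=p2w("top",e[0],e[1],45)
        if q["score"]<.4: continue
        x0,y0,yw=p[0],p[1],0
        ys,xs=np.nonzero(q["region"]); v=np.linalg.svd(np.c_[xs-xs.mean(),ys-ys.mean()],full_matrices=False)[2][0]
        yw=np.degrees(np.arctan2(-v[0],-v[1])); yw=(yw+90)%180-90
        f1=fit_beam({"top":q["region"].astype(float)},x0,y0,yw)
        c=w2p("side",[f1[0][0],f1[0][1],40])[0]
        best=min(rs,key=lambda r:np.hypot(r["extent"][0]-c[0],r["extent"][1]-c[1]))
        f2=fit_beam({"top":q["region"].astype(float),"side":best["region"].astype(float)},*f1[0])
        out.append((q["score"],f1,f2))
    return out
E
python3 - <<'E'
from h import *
import station
print([k for k in dir(station) if not k.startswith('_')], getattr(station,'grasp_offset',None))
for s,f1,f2 in find_beams(): print(round(s,2),np.round(f1[0],1),round(f1[1],3),np.round(f2[0],1),round(f2[1],3))
a=lambda u,v:(140+u/3.6,110+v/3.6)
b=lambda u,v:(190+u/3.5,140+v/3.5)
for t,s in(((280,143),(272,147)),((227,405),(104,188))): print(tri(a(*t),b(*s)))
for n,t,z in(("upper-left",(75,92),107),("lower-left",(18,355),107)): print(n,p2w("top",*a(*t),z))
d=lambda u,v:(340+u/7,150+v/7)
print("btn",tri(d(372,215),b(508,430)))
print("disc z~?",[p2w("top",*d(355,452),z) for z in(60,70)], [p2w("top",*d(260,417),z) for z in (60,70)])
for r in [regions_of("dial","top"),spot_in("start_top","top")]: print([(q["score"],q["extent"]) for q in r])
E
```

```text
['Unreachable', 'get_calibration', 'get_image', 'get_obs', 'goto', 'grasp_offset', 'grip', 'move_j', 'move_l', 'regions_of', 'sign_off', 'solve_ik', 'spot_in', 'wait'] 18.700000000000003
0.98 [ 265.7 -460.6  -76.8] 0.073 [ 267.  -461.5  -78.4] 0.196
0.95 [636.1 -62.2  -6.4] 0.071 [636.3 -62.6  -5.8] 0.181
0.8 [ 638.1 -207.9  -10.3] 0.061 [ 638.  -209.2  -10.5] 0.156
0.64 [462.2 -39.9 -17. ] 0.071 [464.1 -41.3 -17.9] 0.168
(array([649.41576971, 144.06285164,  26.47214285]), np.float64(2.3923437391223326))
(array([423.36815005, 187.88079981,  28.47406861]), np.float64(8.340868133924644))
upper-left [673.88825003 305.07914355 107.        ]
lower-left [457.60128656 346.69700205 107.        ]
btn (array([ 535.19859184, -386.21883761,   67.18552794]), np.float64(1.8859187632754746))
disc z~? [array([ 433.48555459, -374.53387346,   60.        ]), array([ 432.77465454, -371.07083194,   70.        ])] [array([ 449.01428559, -335.06113717,   60.        ]), array([ 448.16850431, -331.94095245,   70.        ])]
[(0.76, [391.2, 213.8, 19.3, 26.5])]
[]
```

Run:
```python
from h import *
def g(im): return np.clip(im.astype(float)*1.8,0,255).astype(np.uint8)
crop("top",g(np.load("top0.npy")),(138,128,228,228),6,"pics/rt.png")
crop("side",g(np.load("side0.npy")),(200,145,275,205),9,"pics/rs.png")
crop("side",g(np.load("side0.npy")),(280,250,360,310),9,"pics/ds.png")
crop("top",g(np.load("top0.npy")),(365,170,415,235),9,"pics/dt.png")
```

```text
(no output)
```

View pics/rt.png

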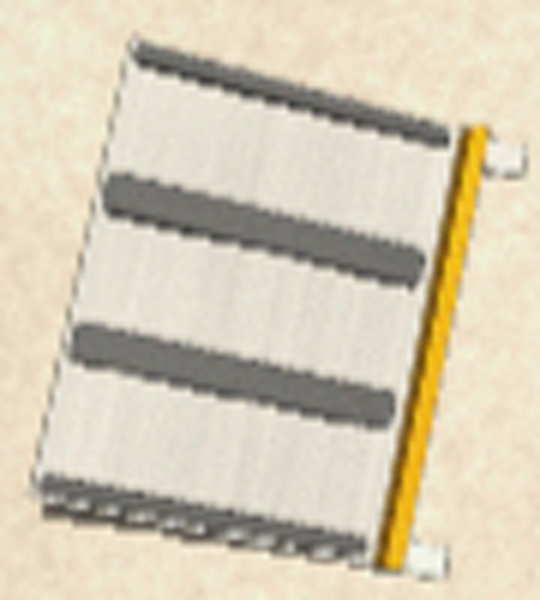

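View pics/rs.png

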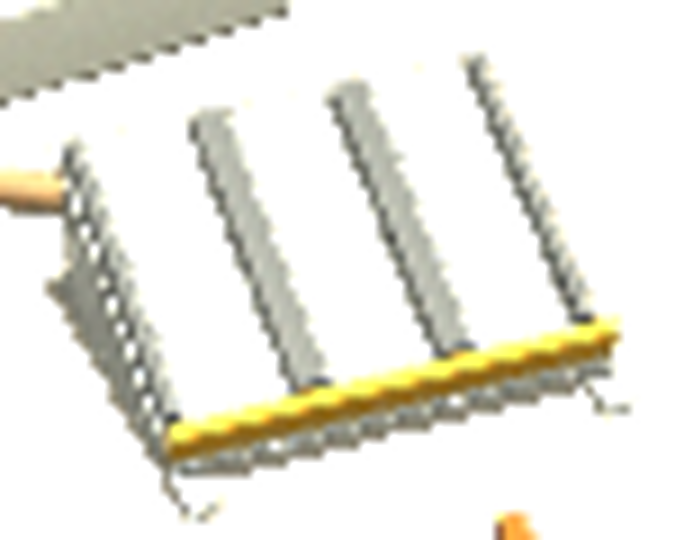

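View pics/ds.png

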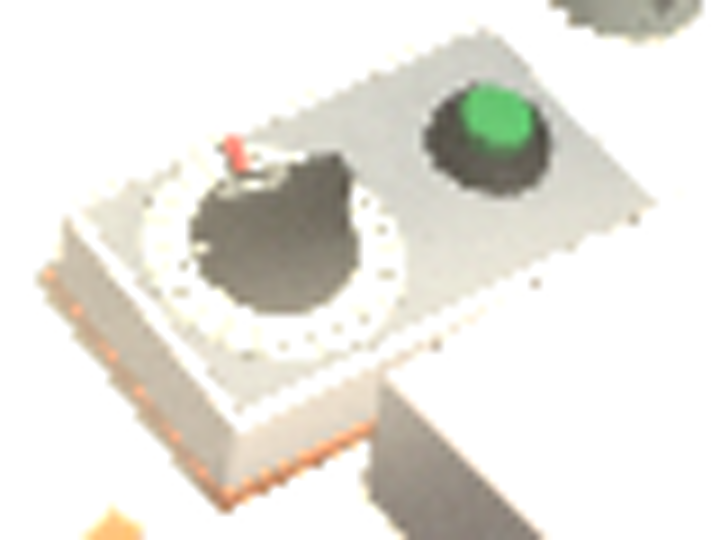

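View pics/dt.png

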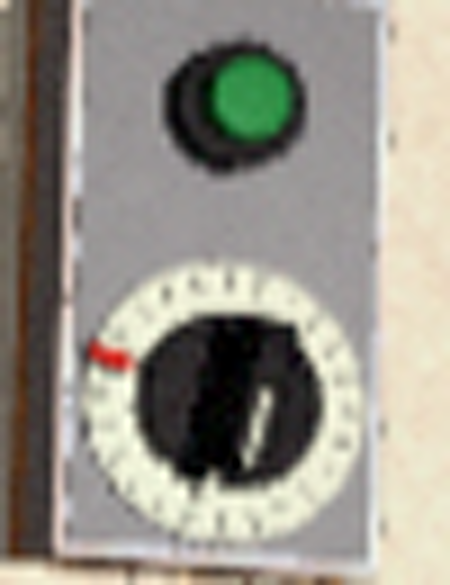

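Run:
```python
from h import *
T=lambda u,v:(138-.5+u/6,128-.5+v/6)
S=lambda u,v:(200-.5+u/9,145-.5+v/9)
A=tri(T(476,126),S(614,322)); B=tri(T(388,566),S(168,428)); print("inner top",A,B)
for z in (30,35,40): print(z,p2w("top",*T(472,128),z),p2w("top",*T(385,566),z))
for z in (13,17): print(z,p2w("top",*T(460,126),z),p2w("top",*T(374,566),z))
# upper corners of deck/rib
print("uppers", tri(T(135,40),S(473,60)), tri(T(40,480),S(70,150)))
# rib centre lines
for z in(105,):print("rib up",[p2w("top",*T(*q),z) for q in((105,192),(72,342))])
for z in(30,):print("rib low",[p2w("top",*T(*q),z) for q in((422,268),(392,408))])
D=lambda u,v:(365-.5+u/9,170-.5+v/9)
E=lambda u,v:(280-.5+u/9,250-.5+v/9)
print("clip",tri(D(110,357),E(236,155)))
print("btn",tri(D(255,97),E(498,115)))
print("pointer end",tri(D(205,483),E(202,246)))
print("plate",tri(D(223,400),E(275,250)))
print("box corners",tri(D(62,550),E(235,415)),tri(D(370,570),E(0,0)))
```

```text
inner top (array([651.22663508, 146.4366633 ,  33.91318812]), np.float64(1.7089467220329615)) (array([422.0359136 , 191.23264326,  35.961485  ]), np.float64(1.518826474550276))
30 [650.42395676 149.36888343  30.        ] [421.7473846  193.98500048  30.        ]
35 [649.1593065  148.83892651  35.        ] [421.4506453  193.26619856  35.        ]
40 [647.89465625 148.3089696   40.        ] [421.15390599 192.54739664  40.        ]
13 [655.91811251 157.55911861  13.        ] [422.83825671 202.13777775  13.        ]
17 [654.90240548 157.11382808  17.        ] [422.60059168 201.54367955  17.        ]
uppers (array([681.71051913, 312.66885103,  90.27730562]), np.float64(3.1433440690338372)) (array([463.08817348, 354.40372924,  88.50453964]), np.float64(0.9278556521551703))
rib up [array([602.24077993, 321.3896282 , 105.        ]), array([528.10095925, 335.87826702, 105.        ])]
rib low [array([576.22335274, 175.43272886,  30.        ]), array([503.07238415, 190.74484478,  30.        ])]
clip (array([ 451.59873134, -336.41631898,   53.68425759]), np.float64(1.9342257050445502))
btn (array([ 535.88737315, -384.62561376,   68.27486328]), np.float64(0.7532208836469282))
pointer end (array([ 409.58264951, -364.06564697,   59.23080045]), np.float64(3.5076745019385087))
plate (array([ 437.14381619, -374.81016121,   49.03405652]), np.float64(2.2201314837640655))
box corners (array([ 410.92766725, -361.96418492,  -47.9172372 ]), np.float64(51.37882280783317)) (array([ 354.12792272, -344.34980116,  210.04197081]), np.float64(48.99296993878605))
```

```bash
cat >> h.py <<'E'
def pick(x,y,yaw,gz=95,lift=130):
    o=[180,0,yaw]
    grip(60,40)
    goto([x,y,gz+60],o)
    move_l([x,y,gz-18.7],o,speed=100)
    grip(0,60)
    ob=get_obs(); print("grip",ob["grip_width"],np.round(ob["wrist_force"],1),np.round(ob["tcp_pos"],1))
    f0=ob["wrist_force"]
    move_l([x,y,gz-18.7+lift],o,speed=120)
    wait(.4)
    ob=get_obs(); print("lifted",ob["grip_width"],np.round(ob["wrist_force"]-f0,1),np.round(ob["moment"],2),ob["t"])
def snap(tag,gain=1.6):
    for n in("side","top"):
        im=get_image(n); np.save(f"{n}_{tag}.npy",im)
        im=np.clip(im.astype(float)*gain,0,255).astype(np.uint8)
        cv2.imwrite(f"pics/{n}_{tag}.png",cv2.resize(im[:,:,::-1],(800,600),interpolation=cv2.INTER_CUBIC))
E
python3 - <<'E'
from h import *
pick(636,-62.4,-6)
snap("p1")
E
```

```text
grip 10.473044321092559 [1.8 0.2 1.5] [637.3 -62.6  77.3]
lifted 11.034666644627166 [-1.8  0.1 -6.6] [-0.    0.03 -0.  ] 7.0917
```

View pics/side_p1.png

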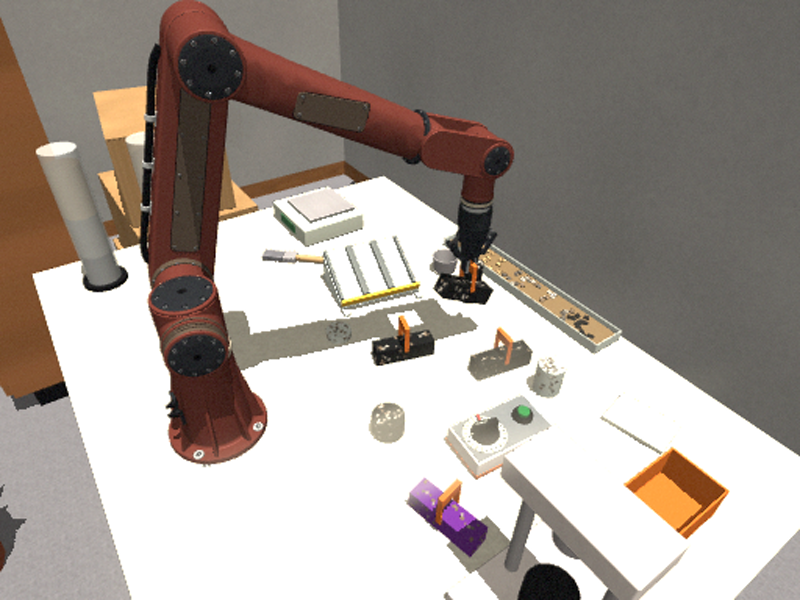

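View pics/top_p1.png

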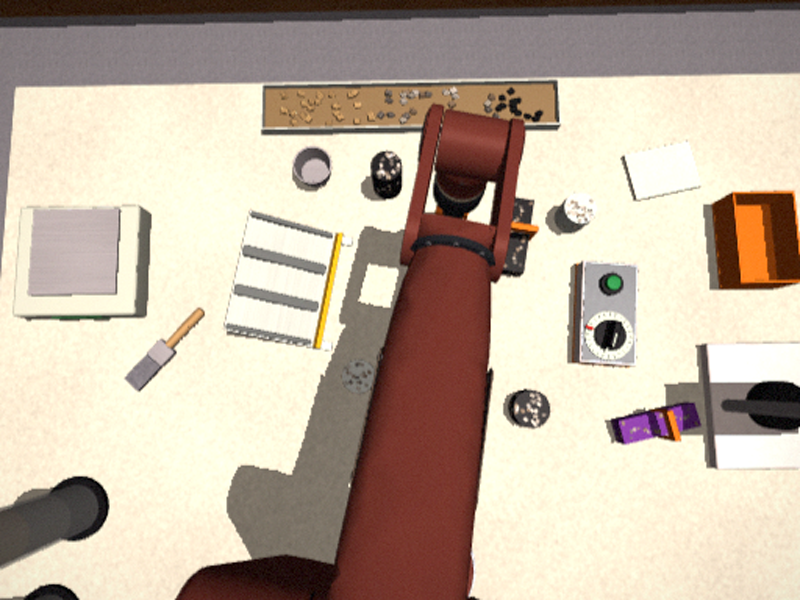

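```bash
cat >> h.py <<'E'
def hang_check(tag):
    """overlay both 27-deg hypotheses: green = tool +x end low, red = tool -x end low"""
    ob=get_obs(); p=ob["tcp_pos"]; yaw=np.radians(ob["ee_rot"][2])
    im=get_image("side"); 
    xa=np.array([np.cos(yaw),np.sin(yaw),0]); ya=np.array([-np.sin(yaw),np.cos(yaw),0]); z=np.array([0,0,1.])
    pin=p+z*(18.7-57)
    polys={}
    for s,col in((1,(0,255,0)),(-1,(255,0,0))):
        a=np.radians(27); bx=xa*np.cos(a)-s*z*np.sin(a); bz=z*np.cos(a)+s*xa*np.sin(a)
        P=np.array([pin+bx*i*75+ya*j*22.5+bz*k for i in(-1,1) for j in(-1,1) for k in(-38,7)])
        h=cv2.convexHull(w2p("side",P).astype(np.float32)); polys[s]=(h,col)
    g=im.astype(float).mean(2)
    c=np.mean([polys[s][0].mean(0) for s in polys],0)[0]
    S=8; x0=int(c[0])-35; y0=int(c[1])-32
    v=cv2.resize(np.clip(im[y0:y0+64,x0:x0+70].astype(float)*1.8,0,255).astype(np.uint8),None,fx=S,fy=S,interpolation=cv2.INTER_CUBIC)
    ms={}
    for s,(h,col) in polys.items():
        cv2.polylines(v,[((h-[x0,y0]+.5)*S).round().astype(np.int32)],True,col,1)
        m=np.zeros(g.shape,np.uint8); cv2.fillConvexPoly(m,h.round().astype(np.int32),1); ms[s]=m>0
    for s in ms: 
        only=ms[s]&~ms[-s]; print("low end tool",s,"mean brightness in exclusive area",g[only].mean())
    cv2.imwrite(f"pics/hang_{tag}.png",v[:,:,::-1])
E
python3 -c "
from h import *
hang_check('p1')"
```

```text
low end tool 1 mean brightness in exclusive area 45.211161387631975
low end tool -1 mean brightness in exclusive area 118.91742195367574
```

View pics/hang_p1.png

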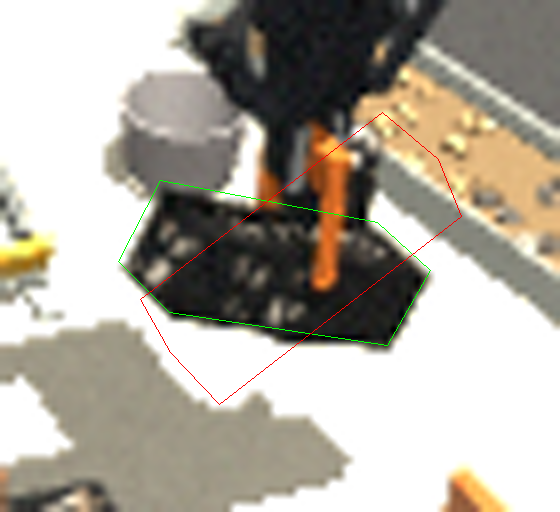

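```bash
cat >> h.py <<'E'
C=np.array([538.5,178.5,16.]); RY=10.5
U=np.array([np.sin(np.radians(RY)),np.cos(np.radians(RY)),0]); W=np.array([U[1],-U[0],0])
SL=U*np.cos(np.radians(25))+np.array([0,0,np.sin(np.radians(25))])
def slot_tcp(k,d=0,h=0): # TCP for beam seated d mm upslope of stop, h above
    return C+W*76*k+U*51.9+np.array([0,0,66.1+57-18.7])+SL*d+np.array([0,0,h])
def place(k,yaw,dlat=0):
    o=[180,0,yaw]
    p=get_obs()["tcp_pos"]
    if p[2]<260: move_l([p[0],p[1],270],speed=200)
    q=slot_tcp(k,20,30); 
    goto([q[0],q[1],270],o)
    move_l(q,o,speed=150); wait(.3)
    f0=get_obs()["wrist_force"]; print("hover",np.round(f0,1),np.round(get_obs()["tcp_pos"]-q,1))
    h=30
    while h>-14:
        h-=2 if h<16 else 6
        move_l(slot_tcp(k,20,h),o,speed=40); wait(.1)
        f=get_obs()["wrist_force"]-f0
        if f[2]>1.5: break
    print("contact h",h,np.round(f,1))
    h-=2.5; move_l(slot_tcp(k,20,h),o,speed=40); wait(.1)
    f=get_obs()["wrist_force"]-f0; print("pressed",np.round(f,1))
    d=20; log=[]
    while d>-12:
        d-=2; move_l(slot_tcp(k,d,h),o,speed=40); wait(.1)
        f=get_obs()["wrist_force"]-f0; log.append((d,round(float(f@U),1),round(float(f[2]),1)))
        if f@U>10: break
    print("slide",log,"lag",np.round(get_obs()["tcp_pos"]-slot_tcp(k,d,h),1)); return d,h
E
python3 - <<'E'
from h import *
print(place(1,-100.5)); print(get_obs()["t"]); snap("pl1")
im=np.load("top_pl1.npy"); im2=np.load("side_pl1.npy")
crop("top",np.clip(im*1.8,0,255).astype(np.uint8),(138,128,228,228),6,"pics/rt1.png")
crop("side",np.clip(im2*1.4,0,255).astype(np.uint8),(200,125,275,205),9,"pics/rs1.png")
E
```

```text
hover [ 0.2 -0.5 -5.8] [0.6 0.2 1.2]
contact h 6 [-0.6  0.   2.9]
pressed [-4.1 -0.4 11.8]
slide [(18, -0.6, 11.2), (16, -0.3, 11.0), (14, 1.5, 10.9), (12, -0.0, 10.8), (10, 0.4, 10.9), (8, -0.2, 10.4), (6, 0.6, 10.9), (4, -0.3, 10.6), (2, -0.5, 11.0), (0, -0.3, 11.3), (-2, 0.9, 10.9), (-4, 4.7, 12.8), (-6, 6.5, 14.6), (-8, 8.8, 15.7), (-10, 11.5, 17.0)] lag [4.9 6.8 7. ]
(-10, 3.5)
18.575
```

View pics/rs1.png

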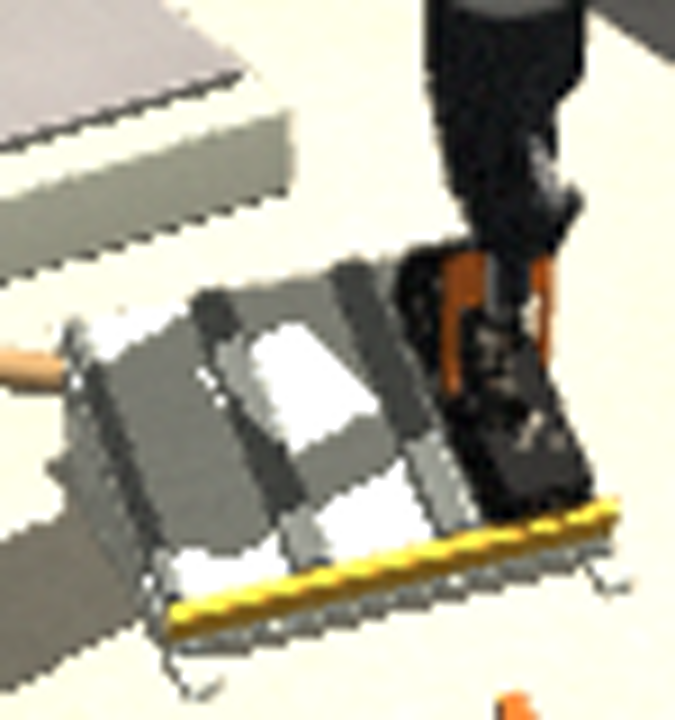

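View pics/rt1.png

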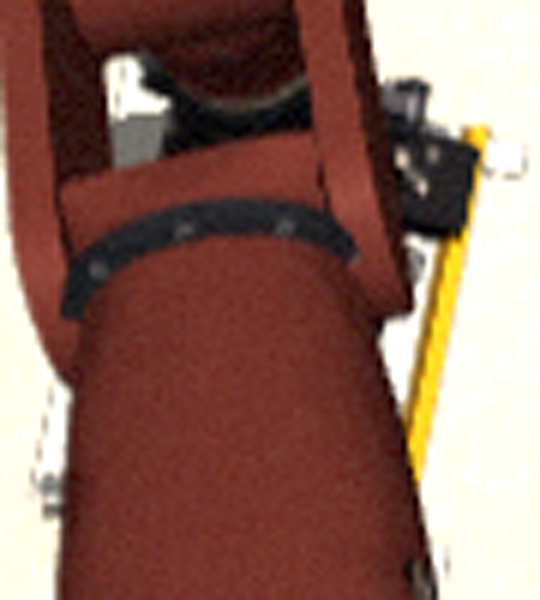

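```bash
cat >> h.py <<'E'
def seated_overlay(poses,tag,gain=1.5,ims=None):
    N=np.cross(SL,W); N=N if N[2]>0 else -N
    for n,(x0,y0,x1,y1),S in(("side",(200,125,275,205),8),("top",(138,128,238,228),6)):
        im=(ims or {}).get(n); im=get_image(n) if im is None else im
        v=cv2.resize(np.clip(im[y0:y1,x0:x1]*gain,0,255).astype(np.uint8),None,fx=S,fy=S,interpolation=cv2.INTER_CUBIC)
        for (k,d,h,lat),col in poses:
            c=C+W*(76*k+lat)+SL*(75+d)+N*h
            P=np.array([c+SL*i*75+W*j*22.5+N*z for i in(-1,1) for j in(-1,1) for z in(0,45)])
            p=((w2p(n,P)-[x0,y0]+.5)*S).round().astype(int)
            for a in range(8):
                for b in range(a):
                    if bin(a^b).count("1")==1: cv2.line(v,tuple(map(int,p[a])),tuple(map(int,p[b])),col,1)
        cv2.imwrite(f"pics/ov_{n}_{tag}.png",v[:,:,::-1])
E
python3 - <<'E'
from h import *
seated_overlay([((1,0,0,0),(0,255,0)),((1,0,6,0),(255,0,255))],"1",ims={n:np.load(f"{n}_pl1.npy") for n in("side","top")})
print(get_obs()["tcp_pos"],slot_tcp(1))
E
```

```text
[625.92175176 213.5699414  126.67388487] [622.68539675 215.68102977 120.4       ]
```

View pics/ov_side_1.png

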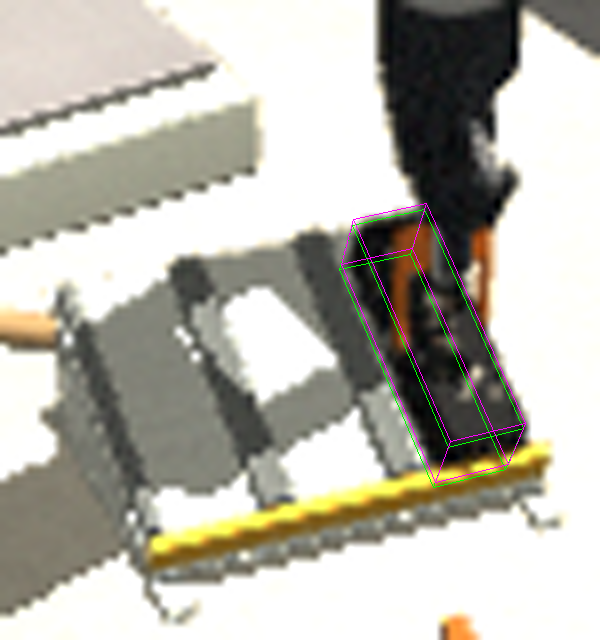

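View pics/ov_top_1.png

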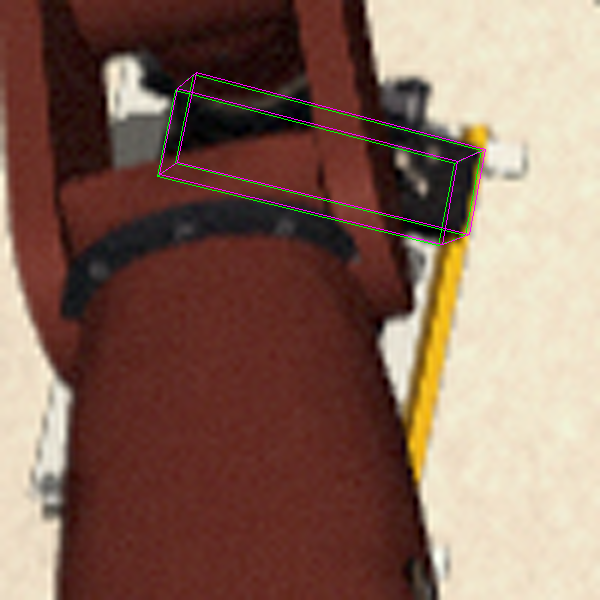

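Run:
```python
from h import *
p=get_obs()["tcp_pos"]
move_l(p,speed=40)   # relax springs
wait(.2); print(get_obs()["wrist_force"])
grip(50); wait(.2)
p=get_obs()["tcp_pos"]; move_l([p[0],p[1],200],speed=100)
goto([540,-60,270],[180,0,-10])
snap("r1"); seated_overlay([((1,0,0,0),(0,255,0))],"r1",ims={n:np.load(f"{n}_r1.npy") for n in("side","top")})
print(get_obs()["t"])
for s,f1,f2 in find_beams(): print(round(s,2),np.round(f1[0],1),round(f1[1],3),np.round(f2[0],1),round(f2[1],3))
```

```text
[ 1.08128254  5.1703114  -0.20902351]
22.7167
0.97 [ 266.5 -461.7  -77.4] 0.064 [ 267.2 -463.1  -77.5] 0.126
0.7 [636.5 227.8  75.5] 0.116 [638.1 229.6  75.5] 0.604
0.69 [519.  -36.9  53.9] 0.911 [463.4 -42.  163.3] 0.981
0.42 [ 644.4 -218.7  -36.6] 0.987 [ 637.3 -211.    -9.3] 1.081
```

View pics/ov_side_r1.png

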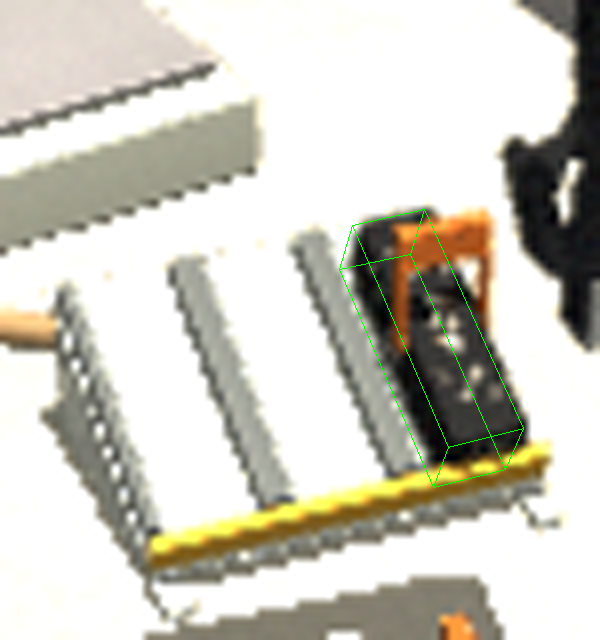

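View pics/ov_top_r1.png

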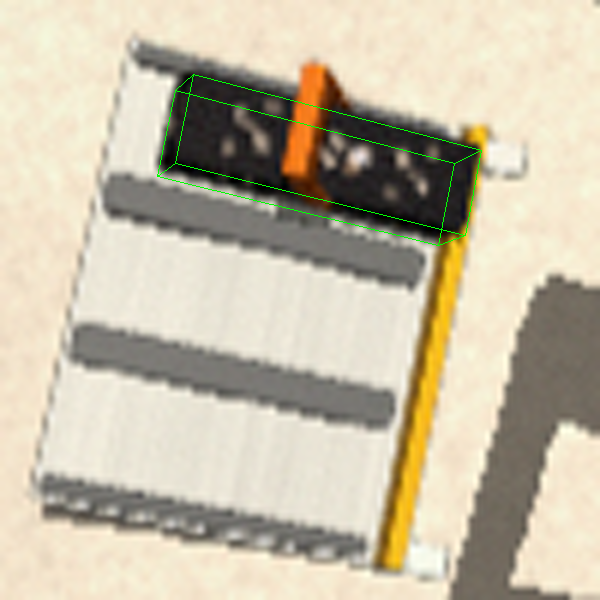

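View pics/side_r1.png

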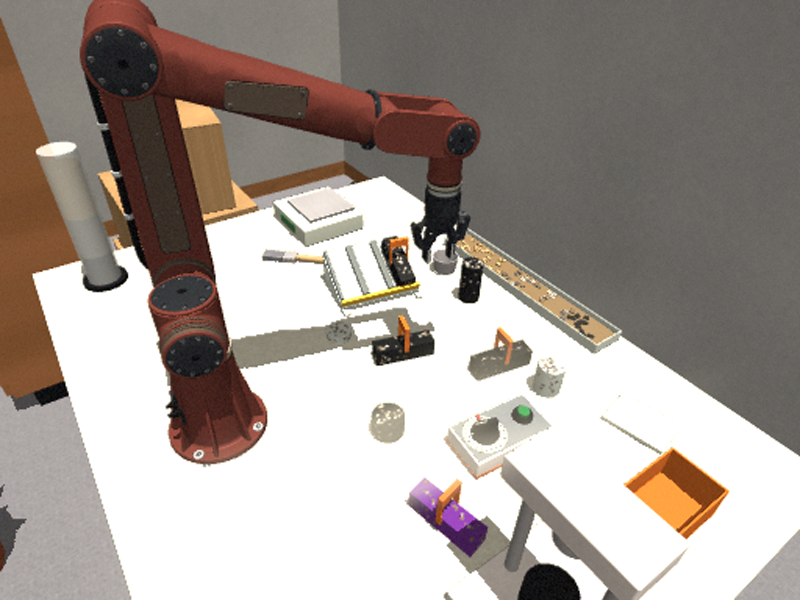

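```bash
cat >> h.py <<'E'
def side_check(x,y,yaw):
    get_image("side"); rs=regions_of("beam_a","side"); r=render("side",x,y,np.radians(yaw))
    return max((np.minimum(r,q["region"]).sum()/np.maximum(r,q["region"]).sum() for q in rs),default=0)
E
python3 - <<'E'
from h import *
print(side_check(638,-209,-10.4),side_check(463.5,-41,-17.5))
pick(638,-209,-10.4)
hang_check('p2')
E
```

```text
0.8972551521979722 0.894163316676314
grip 10.781054670612507 [ 0.8 -1.   0.9] [ 639.  -209.3   77.1]
lifted 10.906796994823496 [-1.   0.9 -6.3] [ 0.02  0.07 -0.03] 27.3
low end tool 1 mean brightness in exclusive area 60.7977207977208
low end tool -1 mean brightness in exclusive area 133.72549019607843
```

View pics/hang_p2.png

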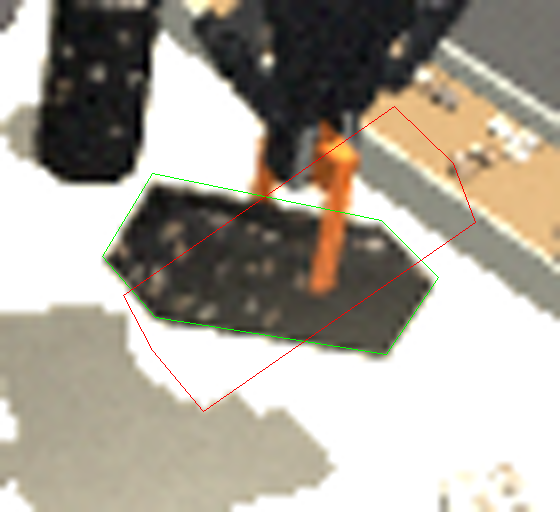

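```bash
cat >> h.py <<'E'
def release(tag,poses):
    p=get_obs()["tcp_pos"]; move_l(p,speed=40); wait(.2); print("relaxed",np.round(get_obs()["wrist_force"],1),np.round(p,1))
    grip(50); wait(.2)
    p=get_obs()["tcp_pos"]; move_l([p[0],p[1],200],speed=100)
    goto([540,-60,270],[180,0,-10]); 
    seated_overlay(poses,tag); print("t",get_obs()["t"])
E
python3 - <<'E'
from h import *
d,h=place(0,-100.5); print(d,h,get_obs()["tcp_pos"]-slot_tcp(0))
release("r2",[((1,0,0,0),(0,255,0)),((0,0,0,0),(0,255,0))])
snap("r2")
print(side_check(463.5,-41,-17.5))
E
```

```text
hover [ 0.8  0.5 -5.8] [0.6 0.2 1.1]
contact h 4 [-4.6 -2.6 12.3]
pressed [-9.1 -2.9 21.1]
slide [(18, -3.7, 20.3), (16, -2.3, 20.1), (14, -2.3, 19.4), (12, -0.9, 18.6), (10, -0.5, 18.6), (8, -0.8, 18.1), (6, -1.5, 17.4), (4, -1.2, 16.8), (2, -1.3, 17.8), (0, -1.2, 17.3), (-2, -1.6, 16.9), (-4, 1.4, 19.3), (-6, 4.6, 20.4), (-8, 7.7, 21.4), (-10, 9.4, 23.2), (-12, 11.7, 24.4)] lag [7.2 8.1 9.4]
-12 1.5 [ 5.21839724 -2.57230411  5.8772322 ]
relaxed [-0.6  5.7  1.5] [553.2 227.  126.3]
t 43.7083
0.898681902159569
```

View pics/ov_side_r2.png

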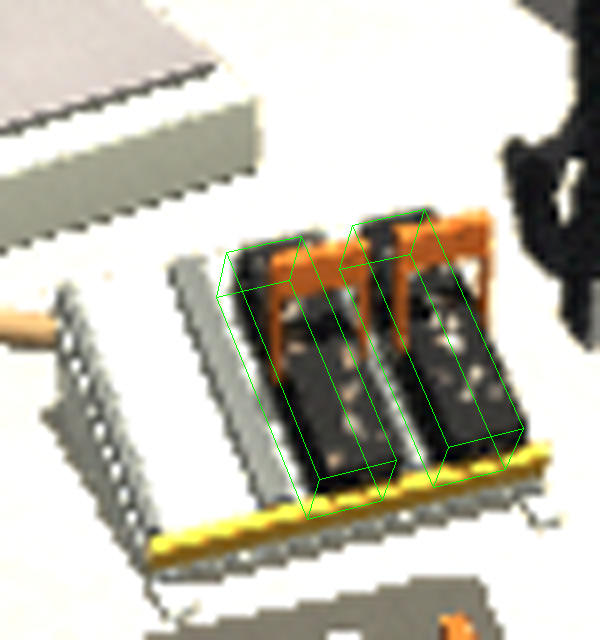

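View pics/ov_top_r2.png

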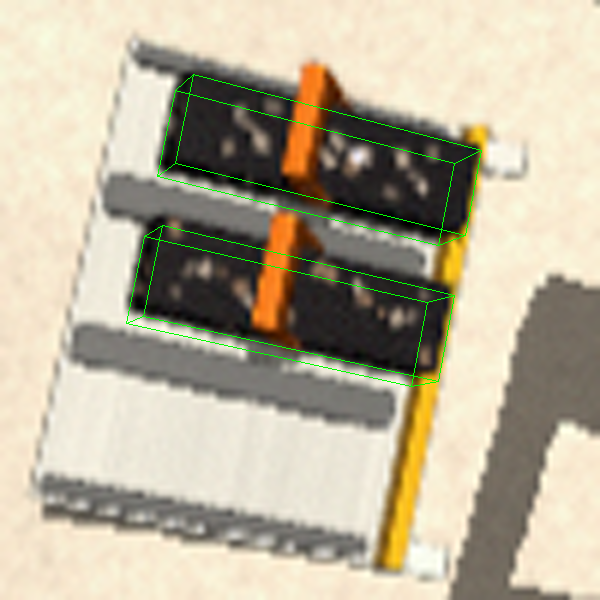

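View pics/side_r2.png

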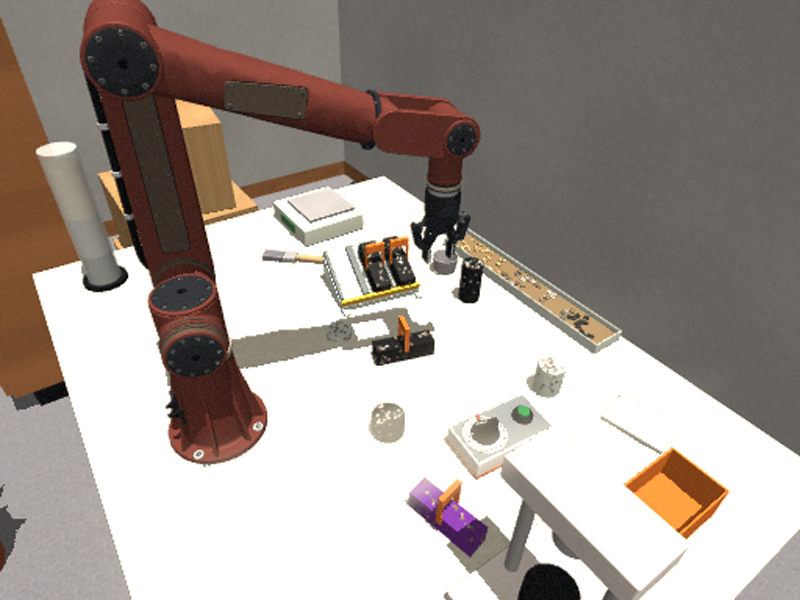

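Run:
```python
from h import *
g=lambda n,k:np.clip((np.load(n).astype(float)/255)**.6*255*1.1,0,255).astype(np.uint8)
crop("s",g("side_r2.npy",1),(220,140,270,185),14,"pics/zs2.png")
crop("t",g("top_r2.npy",1),(150,135,220,200),11,"pics/zt2.png")
```

```text
(no output)
```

View pics/zs2.png

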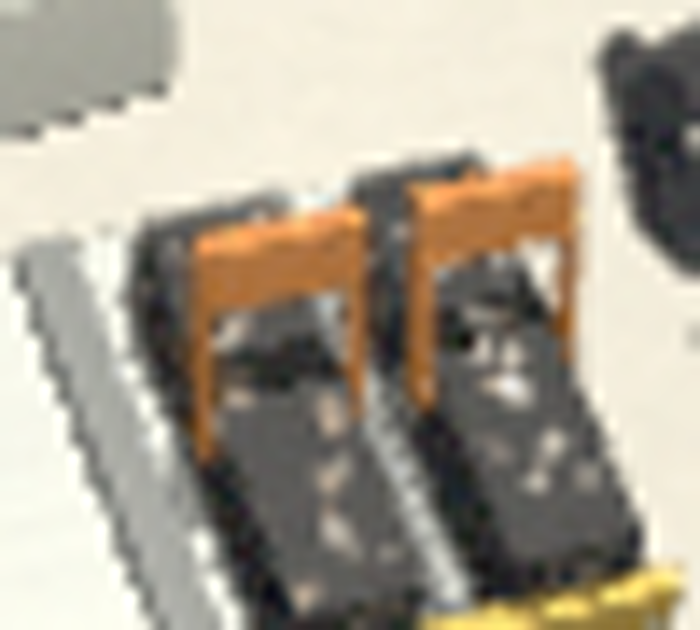

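View pics/zt2.png

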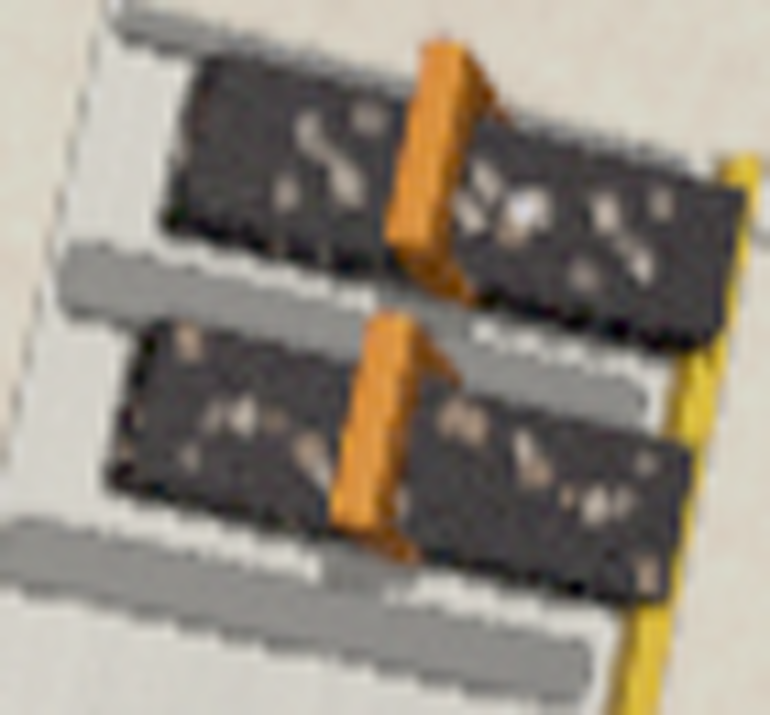

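Run:
```python
from h import *
goto([600,-250,270],[180,0,-10])
for s,f1,f2 in find_beams(): print(round(s,2),np.round(f1[0],1),round(f1[1],3),np.round(f2[0],1),round(f2[1],3))
ok=side_check(463.5,-41,-17.5); print(ok)
if ok>.85:
    pick(463.5,-41,-17.5)
    hang_check('p3')
```

```text
0.84 [637.1 228.8  74.3] 0.113 [639.8 231.7  73.1] 0.633
0.73 [462.8 -39.4 -16.8] 0.054 [464.4 -40.8 -16.6] 0.189
0.69 [ 265.3 -460.2  -77.3] 0.069 [ 266.2 -462.5  -77.4] 0.147
0.6 [560.8 240.7  76.8] 0.127 [562.8 243.   75.7] 0.672
0.8851977849799317
grip 10.87574224557241 [1.3 0.2 1.1] [464.6 -41.3  77. ]
lifted 11.29999371483085 [-1.5 -0.6 -6.9] [-0.04 -0.07  0.  ] 49.4167
low end tool 1 mean brightness in exclusive area 127.86522262334536
low end tool -1 mean brightness in exclusive area 41.33832335329341
```

View pics/hang_p3.png

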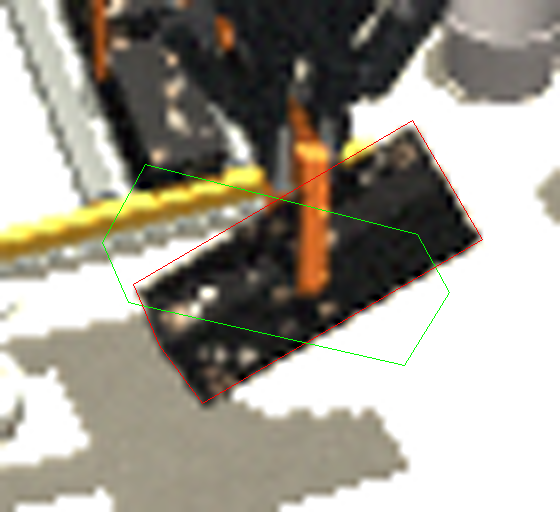

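Run:
```python
from h import *
d,h=place(-1,79.5); print(d,h,get_obs()["tcp_pos"]-slot_tcp(-1))
release("r3",[((k,0,0,0),(0,255,0)) for k in(-1,0,1)])
snap("r3",1.0)
```

```text
hover [-0.3 -0.1 -6.6] [0.6 0.3 1. ]
contact h 8 [1.2 0.7 1.5]
pressed [ 1.3 -0.4  2.1]
slide [(18, -1.0, 3.0), (16, -0.9, 3.8), (14, -0.8, 3.9), (12, -0.8, 5.4), (10, -0.2, 5.6), (8, -1.4, 6.4), (6, -1.0, 6.9), (4, -0.0, 6.2), (2, 0.7, 7.6), (0, 3.3, 10.0), (-2, 6.2, 11.4), (-4, 8.7, 12.6), (-6, 10.2, 14.5)] lag [2.4 4.5 2.9]
-6 5.5 [ 1.4046981  -0.81837376  5.88480814]
relaxed [-0.1  5.1  2.9] [474.6 242.6 126.3]
t 62.4333
```

View pics/ov_side_r3.png

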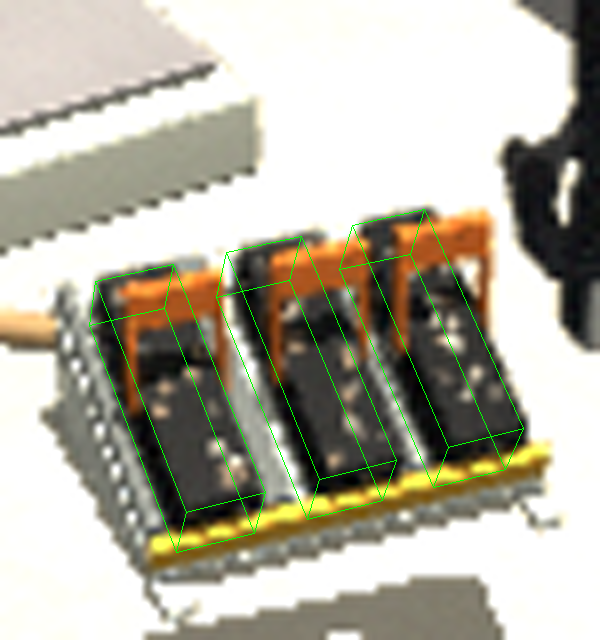

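View pics/ov_top_r3.png

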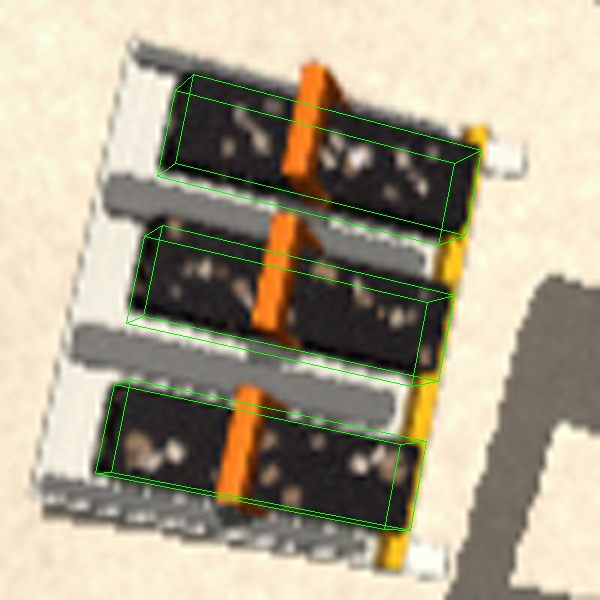

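View pics/side_r3.png

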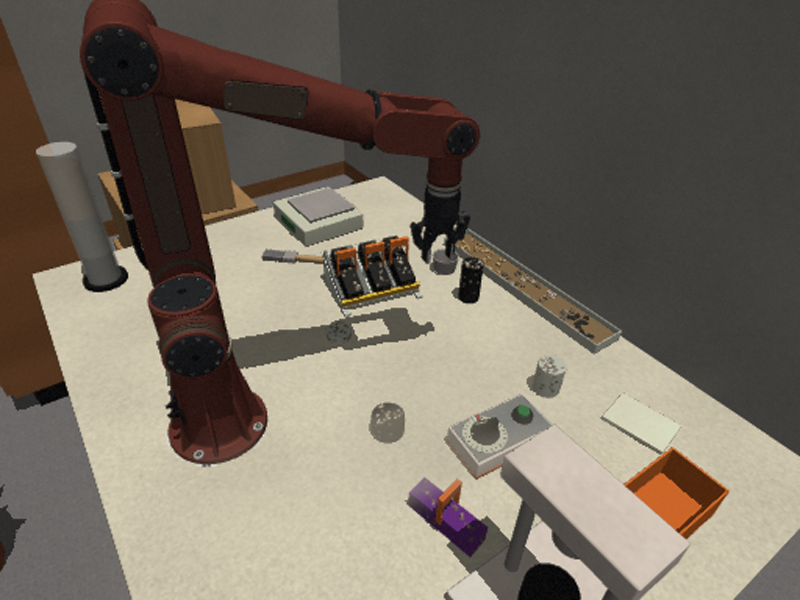

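Run:
```python
from h import *
t=np.load("top_r3.npy"); s=np.load("side_r3.npy")
crop("t",np.clip(t*1.5,0,255).astype(np.uint8),(370,190,412,233),14,"pics/dz_t.png")
crop("s",np.clip(s*1.5,0,255).astype(np.uint8),(285,258,345,295),12,"pics/dz_s.png")
hsv=cv2.cvtColor(t,cv2.COLOR_RGB2HSV)
for nm,im,b in(("top",t,(370,170,412,233)),("side",s,(285,255,345,295))):
    x0,y0,x1,y1=b; c=im[y0:y1,x0:x1].astype(float)
    red=(c[...,0]>1.6*c[...,1])&(c[...,0]>60)&(c[...,1]<1.3*c[...,2]); gr=(c[...,1]>1.5*c[...,0])&(c[...,1]>40)
    for q,m in(("red",red),("green",gr)):
        ys,xs=np.nonzero(m); w=c[...,0][m] if q=="red" else c[...,1][m]
        print(nm,q,len(xs),xs.mean()+x0,ys.mean()+y0)
```

```text
top red 9 376.77777777777777 209.33333333333334
top green 73 392.6575342465753 180.3835616438356
side red 5 305.6 266.4
side green 36 334.8333333333333 262.47222222222223
```

View pics/dz_t.png

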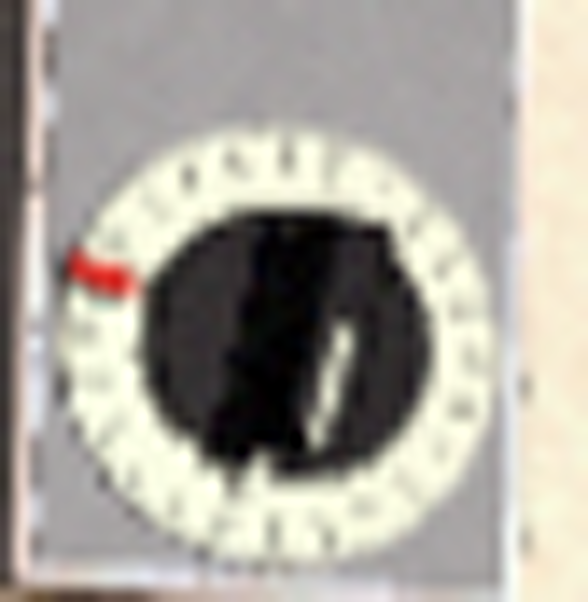

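View pics/dz_s.png

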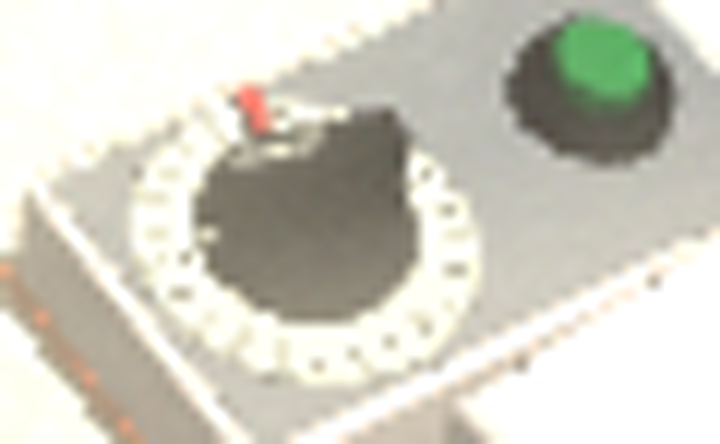

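Run:
```python
from h import *
T=lambda u,v:(370-.5+u/14,190-.5+v/14); S=lambda u,v:(285-.5+u/12,258-.5+v/12)
c=tri(T(277,343),S(305,235)); print("centre",c)
cl=tri(T(100,275),S(253,108)); print("clip",cl)
print("clip px tri",tri((376.8,209.3),(305.6,266.4)))
for z in(45,50,55): 
    c=p2w("top",*T(277,343),z); k=p2w("top",*T(100,275),z); r=p2w("top",*T(60,343),z); print(z,c,k,np.linalg.norm(k-c),np.degrees(np.arctan2(*(k-c)[1::-1])),np.linalg.norm(r-c))
for z in(80,85):
    a=p2w("top",*T(347,322),z); b=p2w("top",*T(316,445),z); print(z,a,b,np.linalg.norm(a-b),np.degrees(np.arctan2(*(b-a)[1::-1])))
print("tip",tri(T(252,465),S(205,237)))
print("btn",tri((392.66,180.4),(334.83,262.5)))
# box edges right side/bottom in top
print("bar end (side) top corner", [p2w("side",*S(390,105),z) for z in(80,85)])
```

```text
centre (array([ 436.83475481, -374.46791003,   49.90671474]), np.float64(2.033237913453163))
clip (array([ 451.50908102, -335.89137787,   54.38193205]), np.float64(1.6840531317314833))
clip px tri (array([ 451.06288994, -336.11192089,   55.36543703]), np.float64(1.9639147478469112))
45 [ 436.34101593 -375.53562806   45.        ] [ 451.60504993 -338.3074061    45.        ] 40.23594468172754 67.70576081671224 46.68188285317119
50 [ 435.9778958  -373.82208229   50.        ] [ 451.17649135 -336.75346147   50.        ] 40.06344912563222 67.70576081671219 46.48175290950941
55 [ 435.61477567 -372.10853652   55.        ] [ 450.74793277 -335.19951685   55.        ] 39.89095356953688 67.70576081671221 46.28162296584758
80 [ 437.98555284 -378.4175317    80.        ] [ 412.37961522 -370.33936765   80.        ] 26.849967888787788 162.4905508930461
85 [ 437.60393003 -376.63823474   85.        ] [ 412.11116389 -368.59577404   85.        ] 26.731298121432587 162.490550893046
tip (array([ 409.79294397, -364.45501889,   57.74750743]), np.float64(0.6442288338137578))
btn (array([ 535.87264086, -384.62318819,   67.10927932]), np.float64(1.136056617496662))
bar end (side) top corner [array([ 467.21496397, -370.80506103,   80.        ]), array([ 463.79162951, -373.57647641,   85.        ])]
```

```bash
python3 - <<'E'
from h import *
k=.64
for t,s in(((705,345),(537,427)),((714,468),(505,460)),((705,345),(505,460)),((714,468),(637,578))): print(tri((t[0]*k,t[1]*k),(s[0]*k,s[1]*k)))
E
python3 - <<'E'
from h import *
c=(436.3,-374.6)
for yaw in(71.5,-21.5,-30): print(yaw,solve_ik([*c,64],[180,0,yaw]))
E
```

```text
(array([ 415.5888042 , -491.55907366,  200.35020919]), np.float64(26.800596686116474))
(array([ 255.76248083, -502.73883421,  240.91734341]), np.float64(120.68723703285255))
(array([ 390.59346735, -497.68334106,  142.99334464]), np.float64(41.52479125904854))
(array([ 278.84736648, -647.35006394,  132.01525179]), np.float64(299.0289749738662))
71.5 [ -47.64071435   17.83718781  105.60127338    0.           56.56153881
 -119.14071435]
-21.5 [-4.76407144e+01  1.78371878e+01  1.05601273e+02 -2.54444375e-14
  5.65615388e+01 -2.61407144e+01]
-30 [-4.76407144e+01  1.78371878e+01  1.05601273e+02 -2.54444375e-14
  5.65615388e+01 -1.76407144e+01]
```

View pics/top_r2.png

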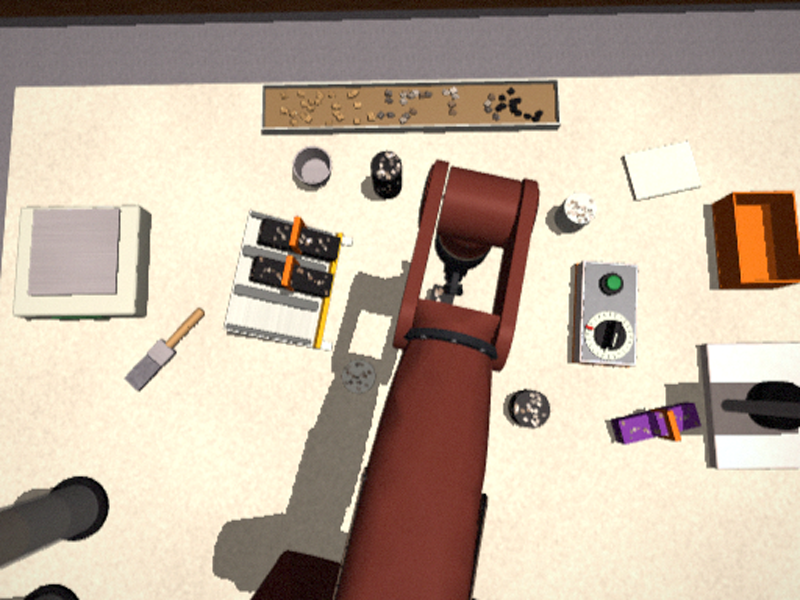

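Run:
```python
from h import *
c=[436.3,-374.8]
grip(45,30)
goto([*c,190],[180,0,71.5])
f0=get_obs()["wrist_force"]
move_l([*c,64],speed=80); wait(.2)
ob=get_obs(); print(np.round(ob["wrist_force"]-f0,1),np.round(ob["tcp_pos"],1))
grip(0,30); ob=get_obs(); print("grip",ob["grip_width"],np.round(ob["wrist_force"]-f0,1),np.round(ob["tcp_pos"],1),ob["ee_rot"])
j=np.array(ob["joint_pos"]); q=solve_ik([*c,64],[180,0,-21.5])
q0=solve_ik([*c,64],[180,0,71.5])
for f in(.25,.5,.75,1):
    move_j(list(np.array(q0)+(np.array(q)-q0)*f)); wait(.1); ob=get_obs(); print(np.round(ob["wrist_force"]-f0,1),np.round(ob["moment"],2),ob["ee_rot"][2])
grip(45); wait(.2)
p=get_obs()["tcp_pos"]; move_l([p[0],p[1],190],speed=100)
goto([500,-100,270],[180,0,-10])
print(get_obs()["t"]); t=get_image("top"); np.save("top_d1.npy",t)
s=get_image("side"); np.save("side_d1.npy",s)
crop("t",np.clip(t*1.5,0,255).astype(np.uint8),(370,165,412,233),10,"pics/d1_t.png")
crop("s",np.clip(s*1.5,0,255).astype(np.uint8),(285,250,345,295),12,"pics/d1_s.png")
```

```text
[-0.4  0.1  0.9] [ 436.5 -375.    64.4]
grip 13.362391599018347 [0.4 3.5 3.5] [ 436.7 -374.    64.2] [ 1.79999202e+02 -8.91325154e-02  7.14817922e+01]
[2.1 5.5 5.7] [ 0.82 -0.22 -0.  ] 48.380976331578424
[1.6 4.8 5.1] [ 0.84 -0.15 -0.03] 25.135369128844662
[0.5 5.  5.3] [ 0.83 -0.12 -0.05] 1.8827816663878465
[0.9 5.4 4.9] [ 0.84 -0.11 -0.02] -21.368828792627994
72.25
```

View pics/d1_t.png

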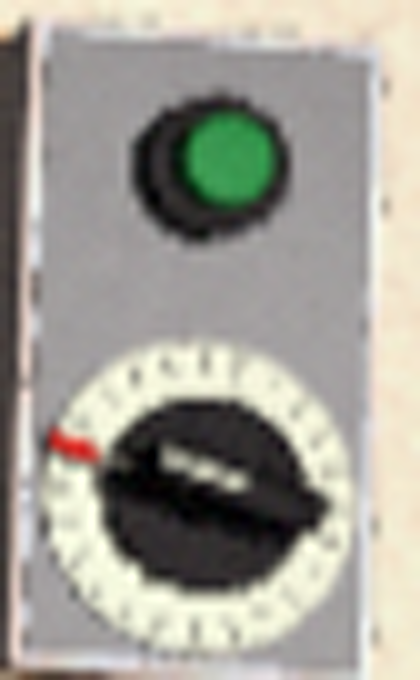

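View pics/d1_s.png

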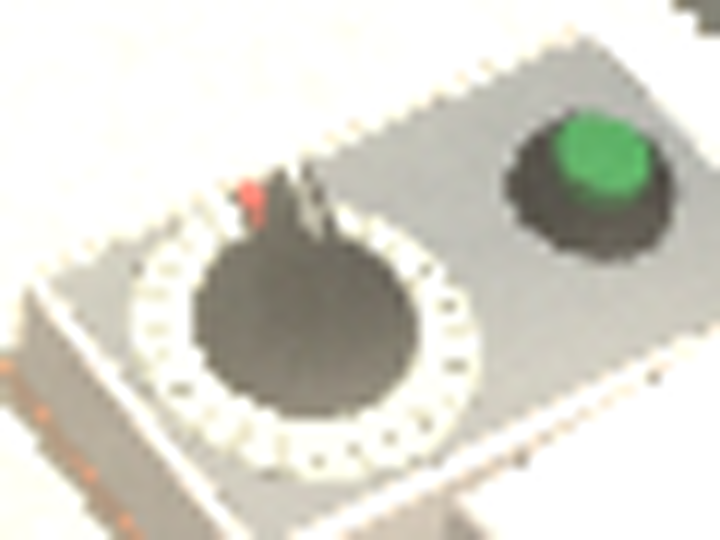

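Run:
```python
from h import *
b=[535.9,-384.6]
grip(0,30)
goto([*b,130],[180,0,-35.7])
move_l([*b,75],speed=80); wait(.2)
f0=get_obs()["wrist_force"]; z=75
while z>50:
    z-=1; move_l([*b,z],speed=30); wait(.1); ob=get_obs(); f=(ob["wrist_force"]-f0)[2]; print(z,round(ob["tcp_pos"][2],1),round(float(f),1))
    if f>18: break
wait(.3)
s=get_image("side"); crop("s",np.clip(s*1.5,0,255).astype(np.uint8),(285,230,365,295),9,"pics/b_s.png")
move_l([*b,130],speed=80)
goto([400,-50,300],[180,0,-10])
print(get_obs()["t"])
snap("end",1.2)
crop("t",np.clip(np.load("top_end.npy")*1.5,0,255).astype(np.uint8),(370,165,412,233),10,"pics/end_t.png")
seated_overlay([((k,0,0,0),(0,255,0)) for k in(-1,0,1)],"end")
```

```text
74 74.1 0.6
73 72.9 -0.2
72 72.2 0.3
71 71.3 1.1
70 70.2 1.4
69 69.2 1.9
68 68.2 2.9
67 67.2 3.6
66 66.2 4.4
65 66.1 8.3
64 66.0 12.2
63 65.9 14.5
62 65.8 18.3
82.4917
```

View pics/b_s.png

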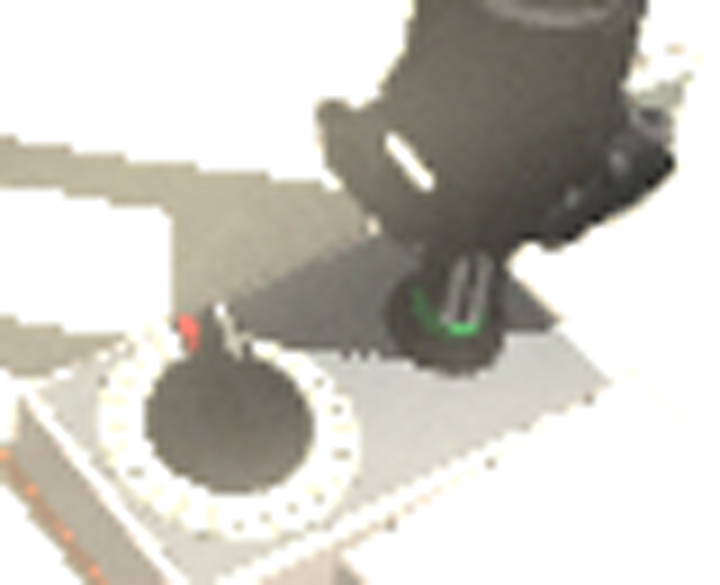

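View pics/top_end.png

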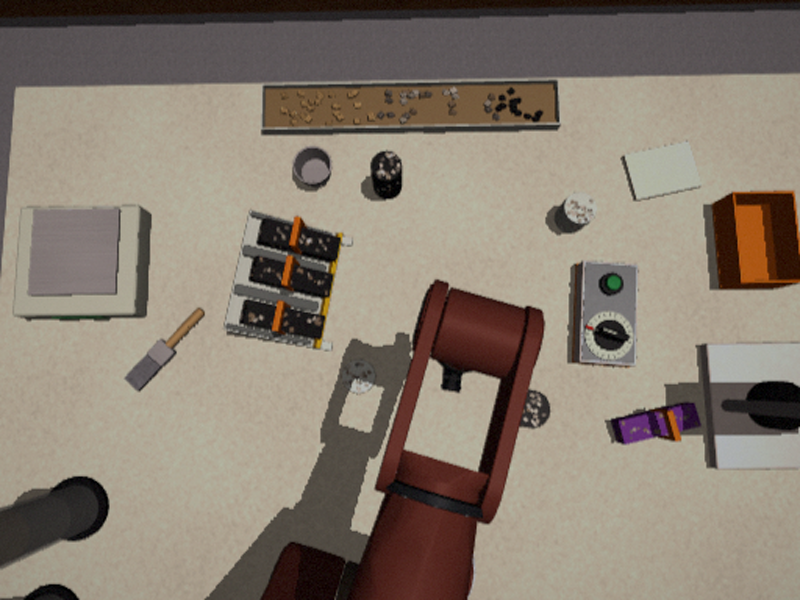

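View pics/end_t.png

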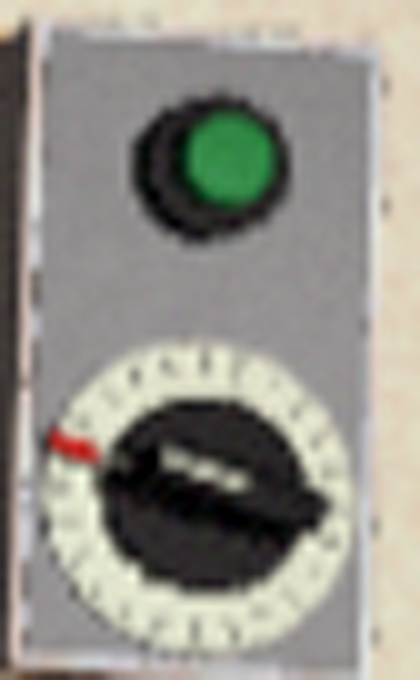

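View pics/ov_top_end.png

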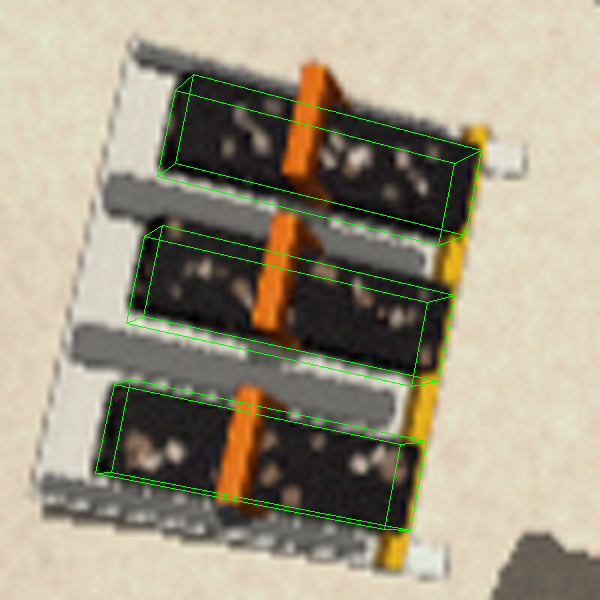

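View pics/ov_side_end.png

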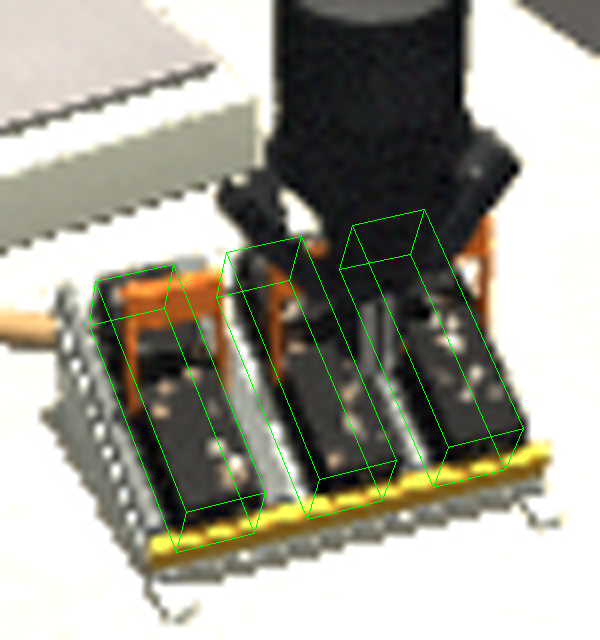

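```bash
python3 -c "
from station import *
print(sign_off())"
```

```text
the job is handed in; nothing more can be done
None
```

I loaded all three beams that were on the table, set the dial, pressed the button fully down and handed the job in at about 82 s of the 210 s allowed. No verdict was reported.

- **Beams:** I lifted each one by its bail and read the low end from the side camera. I then set it in its own slot with that end downhill and pushed it until I felt the yellow stop, at about 10–12 N along the slope. The final pictures show all three lying in their slots against the stop. When seated, the gripper was about 6 mm higher than my rack model predicted. It was within about 0.4 mm for all three beams, so I took that as an error in my rack height estimate, not a beam sitting on a rib.
- **Dial:** I turned it about 93° clockwise. In the last picture the pointer lines up with the red clip to within about 2°.
- **Start button:** It moved about 6 mm against its spring, then met a hard stop, where I pressed to 18 N. I pressed it only after the beams and dial were done.
- **Everything else:** The cores, the brush and the purple look-alike appear where they started in the last overhead picture. I did not notice any beam being knocked aside. The robot was clear of everything at hand-in.

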